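# Release the shelf lock and push the parts tray home

## Task

The pull-out parts tray on the bench is locked in its pulled-out position by the spring plunger that stands up through the hand slot in its front ledge. Hold the plunger down with the fingertips and, while it is down, push the tray back along its runners over it, all the way home against the rear stop, so that the plunger springs up again in front of the tray; then take the hand away. Only press and push: do not lift the tray or the things on it, keep those things standing on the tray, and leave everything else on the bench alone.

Things in the scene. Friction and masses are not known exactly. Their poses are not given: they have to be found in the camera images.
- unit: Fixed pull-out unit, blue steel, 420 mm long (x), 300 mm wide (y). Origin: centre of its underside, on the bench; x points along its two side runners (62 mm high) from the open front (robot's side) to the rear, the way the tray goes home; z up. A deck with cartons covers only its rear, x = +82 to +210 mm, 129 to 206 mm above the bench. Plunger: centre line, x = -129 mm; rear stop: x = +200 mm.
- plunger (a joint): How far the spring plunger is pressed down, m: 0 = up, 0.020 = on its lower stop. Spring: 3 N at 0, rising evenly to 8 N at 0.020. Up, it stands 8 mm above the tray's 4 mm floor and blocks the front strip; at 0.012 its top is level with the tray's underside, so press it to 0.014 to 0.018 for the strip to slide over it. Once under the strip, the strip keeps it down.
- plunger_top (a point): Centre of the flat top of the plunger, a round bare-steel push cap 40 mm in diameter, axis vertical; it moves straight down with the plunger. When up it is 62 mm above the bench.
- tray: Loose grey steel tray, 300 mm long (x), 274 mm wide, 0.45 to 0.85 kg, floor 4 mm thick, kept by the runners sideways and from above (2 to 3 mm of play). Origin: centre of the floor's underside, 50 mm above the bench; axes as the unit's. Locked, its origin is at about x = -32 mm in the unit's frame (5 mm of play each way); home against the stop at x = +50 mm. Pushing takes 5 to 15 N.
- tray_slot (a point): Centre of the open hand slot in the tray's front ledge, level with the floor's top: 50 mm long (x) and 110 mm wide (y), the plunger standing in it with about 5 mm free before and behind. Before it (nearer the robot) lies the flat front strip, 28 mm long, the tray's front end; it frees the plunger once the tray is within 9 mm of home. Behind it rises the pan's front wall.
- tray_wall (a point): Middle of the front face (towards the robot) of the pan's front wall, flush with the rear edge of the hand slot, 72 mm in front of the tray's origin and 15 mm above its underside: the place to push. The wall is 240 mm wide; its top edge is 9 to 10 mm higher than this point. The pan's side and rear walls are 16 mm higher still.
- bin_left: Open cardboard picking bin 150 x 70 mm, 55 mm high, with cut-down front and small parts in it, standing on the tray at its left (+y). Origin: centre of its underside. To stay standing on the tray.
- bin_right: The same kind of bin at the tray's right (-y). Origin: centre of its underside. To stay standing on the tray.
- fitting: Brass hose fitting, 40 mm in diameter at its foot and 42 mm tall, standing upright on the tray between the bins. Origin: centre of its underside. To stay standing on the tray.
- spray_can: Blue spray can 52 mm in diameter, 155 mm tall, on the bench. Origin under its centre. Leave alone.
- tape_dispenser: Grey tape dispenser 170 x 55 mm, 88 mm high, on the bench. Origin under its centre. Leave alone.
- scanner: Hand scanner lying on the bench, 190 x 60 mm, 33 mm high. Origin near its middle, underneath. Leave alone.
- small_carton: Closed carton 110 x 80 x 50 mm on the bench. Origin under its centre. Leave alone.
- bearing: Steel bearing ring 62 mm in diameter, 18 mm high, lying on the bench. Origin under its centre. Leave alone.
- stand: Fixed two-tier small-parts stand with cardboard bins, 300 x 260 mm, 165 mm high, beside the pull-out unit (on its left or right). Origin under its centre.

How it is judged:
By the outcome, as a careful person would: the job done as asked, in the order asked, and still so for the second after the job is handed in, with the robot touching nothing.
It also fails if it takes over 35 s, if anything falls off the work surface, if the arm or the gripper's body presses on something with over 40 N, if the wrist force passes 120 N, or if a joint passes its speed limit or range.

## Robot

A 6-joint arm with a two-finger parallel gripper is mounted at the origin on the work surface. World frame = base frame: x ahead of the robot, y to its left, z up, the work surface at z = 0. Lengths are in mm, angles in rad, forces in N, time in s.
With the tool pointing down it reaches from about 275 to 825 mm from the base axis. Payload 4.9 kg.
Tool frame: the origin (TCP) lies at the very end of the fingers, on their centre line; the grasp point (between the pads) lies 19 mm behind it; z points along the fingers, y is the line along which they close (so a half turn about z gives the same grasp; the last joint's range is limited). The gripper opens to 85 mm and grips with 20 to 120 N. Pads are 22 mm wide; open, the fingers measure 114 mm over their backs; the gripper's body (76 mm by 85 mm) begins 54 mm behind the grasp point. The pads swing forward as they close: fully open they stand 13 mm farther back than shut.
Start: joints at [1.134, 0.326, -0.193, 1.052, 0, 1.437], TCP at [164.001, 524.997, 211.081] pointing down, gripper open.
Joint ranges: [-2.65, 2.65], [-0.97, 1.79], [-1.3, 1.35], [-1.93, 2.1], [-1.47, 1.37], [-3.14, 3.14]. Speed limits (rad/s): [2.57, 2.57, 3.14, 3.14, 3.14, 3.14].

## Interface

Orientations are given as [roll, pitch, yaw] about the fixed x, y, z axes, in that order (R = Rz(yaw) Ry(pitch) Rx(roll)).
In Python, from bench import bot, solve_ik, imaging gives the robot as it stands. Calls block until the motion is done:
- bot.move_ptp(position, orientation): joint-space move of the TCP to a pose.
- bot.movel(position, rot=None, max_speed=150, threshold=None): straight line of the TCP; rot=None keeps the orientation; max_speed is the mean speed in mm/s. With threshold (N) it stops when the force on the tool has changed by that much, and returns True; else False.
- bot.move_j(angles): joint-space move.
- bot.grip(opening, effort=None): opening from 0.0 (shut) to 1.0 (fully open); effort is the grip in N (None keeps the last); returns when the fingers have stopped.
- bot.dwell(seconds).
- solve_ik(position, orientation): joint angles nearest the present ones, or None.
- bot.get_state(): the state.
- imaging.capture(name): name is "scene" or "side" or "wrist"; returns the picture (480x640x3 uint8, blue, green, red); there is no depth.
- imaging.camera_model(name): a dict with "K" (3x3 intrinsics, pixels), "k1" (the pictures are not rectified: a ray, as slopes to the right and down, at radius r is drawn at 1 + k1 r^2 times it, then the intrinsics apply), "position" and "rotation" of the camera in the world. Camera axes: x right, y up, looking along -z (the intrinsics and any distortion apply to the point x, -y, -z); pixel columns grow to the right and rows downward; lengths in mm; the calibration is good to about 2 mm. A picture is of the moment at which its call begins: read the wrist's pose just before it. camera_model takes no time and is no camera call; for the wrist camera it gives the pose at the moment of the call.
A pose or a line that the arm cannot do raises bot.IKError and nothing moves.
- bot.sign_off(): hands the job in; it is judged then, once.
The state is a dict: "t": time; "qpos": joint angles; "joint_velocities": joint speeds; "effort": joint torques, N m; "tcp_pos": TCP position; "orientation": TCP orientation; "contact_force": force on the tool from outside, world axes, zero at the start; "wrist_torque": the same for the moment, N m; "opening": opening from 0.0 (shut) to 1.0 (fully open); "gripper_force": force on a finger pad.
Only numpy, scipy, OpenCV 4.12 (cv2) and the standard library are available. Lean on these libraries where they do the work, as an engineer would, in place of code of your own. Each camera call takes 0.05 s, during which the arm holds its last target. There are 200 camera calls.

## Working session

There is one attempt and no reset: what is moved stays moved. The work goes in short steps, each a Python script; the robot and the scene stay as the last script left them, time stands still between calls to the robot, and variables do not carry over. Pictures are saved under pics/ and viewed, at most 10 in all, crops included, and the job is handed in when it is done.

```bash
mkdir -p pics; python3 - <<'E'
from bench import bot, imaging
import cv2
for n in("scene","side"):
    cv2.imwrite(f"pics/{n}0.png",imaging.capture(n)); m=imaging.camera_model(n); print(n,m)
s=bot.get_state();print(s['t'],s['tcp_pos'],s['orientation'],s['contact_force'])
E
```

```text
scene {'K': array([[449.47417628,   0.        , 321.71401045],
       [  0.        , 449.47417628, 234.18093903],
       [  0.        ,   0.        ,   1.        ]]), 'k1': -0.0003803209878525381, 'position': array([1076.47390135,  364.84425165, 1123.02207742]), 'rotation': array([0.59634913, 0.00698203, 2.13300759])}
side {'K': array([[525.44213847,   0.        , 321.56368698],
       [  0.        , 525.44213847, 243.56904091],
       [  0.        ,   0.        ,   1.        ]]), 'k1': 0.0225268384170635, 'position': array([  145.31162819, -1120.28608394,   771.01567161]), 'rotation': array([ 1.02771199,  0.00711054, -0.30346719])}
0.1 [163.76897956 524.50385036 210.37826494] [-3.14007901e+00 -2.26136311e-04  2.83879225e+00] [-0.04530575  0.35878108  0.04554647]
```

View pics/scene0.png

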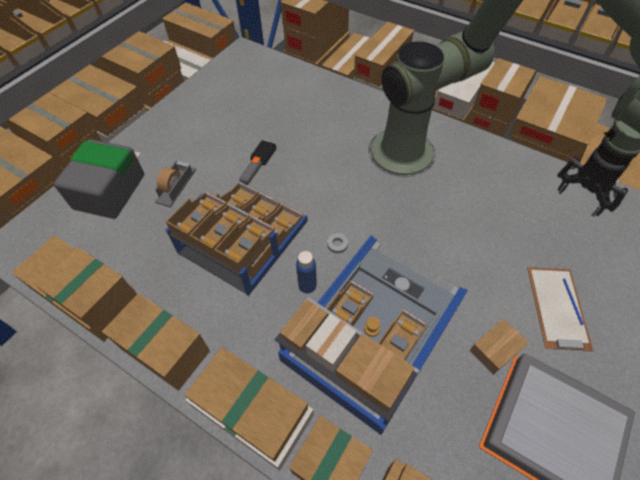

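View pics/side0.png

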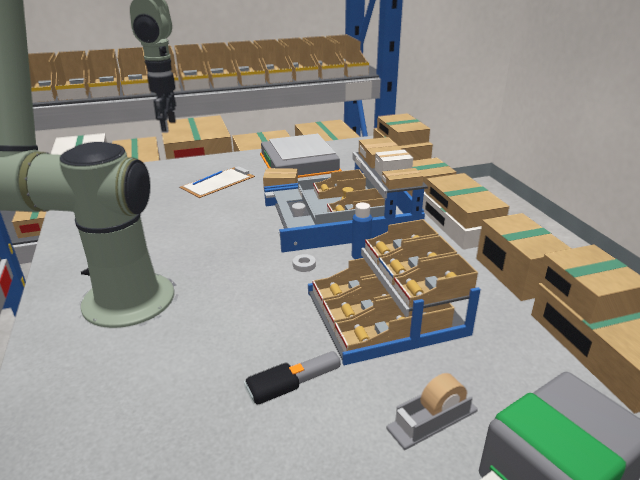

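The scene picture shows the unit's front (robot side) between the runner ends at about (376,240) and (465,290), with the plunger cap in the hand slot at about (403,284). The side picture shows the same layout, with the spray can and bearing on the unit's right.

```bash
cat > h.py <<'E'
import numpy as np, cv2
from scipy.spatial.transform import Rotation as R
from bench import bot, imaging, solve_ik
def cast(m,uv,z):
    uv=np.array(uv,float).reshape(-1,1,2)
    p=cv2.undistortPoints(uv,m['K'],np.array([m['k1'],0,0,0.]))[:,0]
    d=np.c_[p[:,0],-p[:,1],-np.ones(len(p))]@R.from_euler('xyz',m['rotation']).as_matrix().T
    return m['position']+d*((z-m['position'][2])/d[:,2])[:,None]
def proj(m,P):
    q=(np.atleast_2d(P)-m['position'])@R.from_euler('xyz',m['rotation']).as_matrix()
    return cv2.projectPoints(np.c_[q[:,0],-q[:,1],-q[:,2]],np.zeros(3),np.zeros(3),m['K'],np.array([m['k1'],0,0,0.]))[0][:,0]
E
python3 - <<'E'
from h import *
m=imaging.camera_model('scene')
print(cast(m,[(403,284),(376,240),(465,290)],62).round(1))
print(bot.get_state()['tcp_pos'])
p=cast(m,[(403,284)],62)[0]
a=cast(m,[(376,240),(465,290)],62); f=a[1]-a[0]; yaw=np.arctan2(-f[0],f[1]); print(yaw)
for dz in (250,300):
  for back in (60,100):
    q=[p[0]-back*np.cos(yaw),p[1]-back*np.sin(yaw),62+dz]
    for y in (yaw,yaw+np.pi/2,yaw-np.pi/2,yaw+np.pi):
        print(dz,back,y,solve_ik(q,[np.pi,0,y]))
m=imaging.camera_model('wrist'); s=bot.get_state(); T=R.from_euler('xyz',s['orientation'])
print(T.inv().apply(m['position']-s['tcp_pos']), (T.inv()*R.from_euler('xyz',m['rotation'])).as_matrix().round(3), m['K'])
E
```

```text
[[492.1 242.5  62. ]
 [406.7 115.4  62. ]
 [421.9 388.2  62. ]]
[163.76897956 524.50385036 210.37826494]
-0.05557610895289638
250 60 -0.05557610895289638 [ 0.36857364  0.17841218 -0.13119939  1.26118476  0.         -2.7174429 ]
250 60 1.5152202178420002 [ 0.36857364  0.17841218 -0.13119939  1.26118476  0.          1.99494608]
250 60 -1.6263724357477929 [ 0.36857364  0.17841218 -0.13119939  1.26118476  0.         -1.14664657]
250 60 3.086016544636897 [ 0.36857364  0.17841218 -0.13119939  1.26118476  0.          0.42414975]
250 100 -0.05557610895289638 [ 0.40461175  0.11387282 -0.20780871  1.24911479  0.         -2.6814048 ]
250 100 1.5152202178420002 [ 0.40461175  0.11387282 -0.20780871  1.24911479  0.          2.03098418]
250 100 -1.6263724357477929 [ 0.40461175  0.11387282 -0.20780871  1.24911479  0.         -1.11060847]
250 100 3.086016544636897 [ 0.40461175  0.11387282 -0.20780871  1.24911479  0.          0.46018786]
300 60 -0.05557610895289638 [ 0.36857364  0.17107846 -0.01604819  1.38366967  0.         -2.7174429 ]
300 60 1.5152202178420002 [ 0.36857364  0.17107846 -0.01604819  
[... 185 characters left out ...]
6 -0.01604819  1.38366967  0.          0.42414975]
300 100 -0.05557610895289638 [ 0.40461175  0.10543049 -0.09319974  1.3721661   0.         -2.6814048 ]
300 100 1.5152202178420002 [ 0.40461175  0.10543049 -0.09319974  1.3721661   0.          2.03098418]
300 100 -1.6263724357477929 [ 0.40461175  0.10543049 -0.09319974  1.3721661   0.         -1.11060847]
300 100 3.086016544636897 [ 0.40461175  0.10543049 -0.09319974  1.3721661   0.          0.46018786]
[  76.47934843    0.18692772 -163.01904709] [[ 0.     0.954  0.3  ]
 [ 1.    -0.    -0.002]
 [-0.001  0.3   -0.954]] [[398.8348343    0.         317.76781056]
 [  0.         398.8348343  235.82479303]
 [  0.           0.           1.        ]]
```

```bash
python3 - <<'E'
from h import *
yaw=-0.056; u=np.array([np.cos(yaw),np.sin(yaw)])
q=np.array([492,242.5])+60*u
bot.move_ptp([*q,290],[np.pi,0,yaw+np.pi])
bot.grip(0.0,30)
m=imaging.camera_model('wrist'); im=imaging.capture('wrist'); cv2.imwrite('pics/w1.png',im)
np.save('m1.npy',m,allow_pickle=True)
s=bot.get_state();print(s['t'],s['tcp_pos'],s['contact_force'],proj(m,[492,242.5,62]))
E
```

```text
2.6917 [551.94467303 239.08021892 290.0124207 ] [-0.2237781  -0.0350294  -0.03924675] [[317.01092425 129.10162052]]
```

View pics/w1.png

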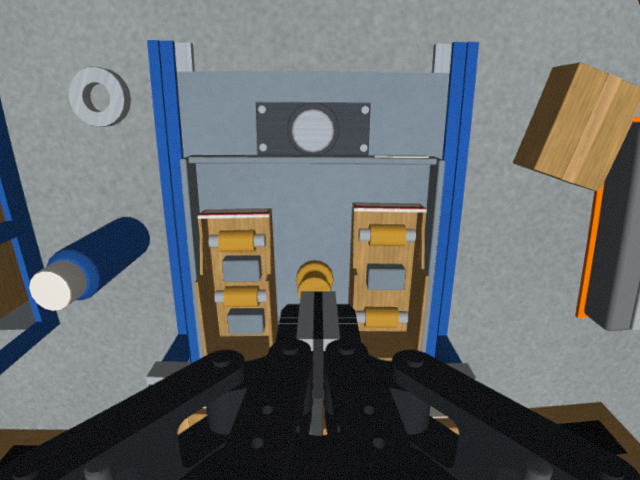

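The wrist view (image down = forward) shows the cap in its slot at about (312,130), the pan's front wall at rows 156–160, and the runners' outer edges running from (149,41) and (478,42).

```bash
python3 - <<'E'
from h import *
m=np.load('m1.npy',allow_pickle=True).item(); im=cv2.imread('pics/w1.png')
g=cv2.cvtColor(im,cv2.COLOR_BGR2GRAY)
roi=g[105:155,282:342]; _,b=cv2.threshold(roi,120,255,cv2.THRESH_BINARY)
c=max(cv2.findContours(b,0,1)[0],key=cv2.contourArea)
P=cast(m,c[:,0].astype(float)+[282,105],62)[:,:2]; (cx,cy),r=cv2.minEnclosingCircle(P.astype(np.float32))
print('cap',cx,cy,r)
hsv=cv2.cvtColor(im,cv2.COLOR_BGR2HSV); bl=(hsv[...,0]>100)&(hsv[...,0]<125)&(hsv[...,1]>150)&(hsv[...,2]>90)
yaws=[];mid=[]
for side in(0,1):
    pts=[]
    for v in range(50,200,3):
        x=np.where(bl[v,140:240])[0]+140 if side==0 else np.where(bl[v,420:500])[0]+420
        if len(x)>5: pts.append((x.min() if side==0 else x.max()+1,v))
    W=cast(m,pts,62)[:,:2]; vx,vy,x0,y0=cv2.fitLine(W.astype(np.float32),cv2.DIST_HUBER,0,.01,.01).ravel()
    if vx<0:vx,vy=-vx,-vy
    yaws.append(np.arctan2(vy,vx)); mid.append(y0+(cx-x0)*vy/vx)
print(yaws,mid,np.mean(mid))
yaw=np.mean(yaws);u=np.array([np.cos(yaw),np.sin(yaw)])
rel=lambda uv,z:(cast(m,uv,z)[:,:2]-[cx,cy])@np.c_[u,[-u[1],u[0]]]
print('slot front row103 z54',rel([(290,102.5)],54),'front ends',rel([(155,41.5),(470,42)],62),'tray front',rel([(312,71.5)],54))
print('wall rows',[(int(v),g[v,300:330].mean().round()) for v in range(140,168)])
for v in(155.5,158,160):print(v,rel([(312,v)],54),rel([(312,v)],74.5))
E
```

```text
cap 493.0362243652344 237.95089721679688 19.792762756347656
[np.float32(-0.06202976), np.float32(-0.060784385)] [np.float32(87.137215), np.float32(389.98843)] 238.56282
slot front row103 z54 [[-25.68518556 -21.46159785]] front ends [[ -79.82765451 -143.72615068]
 [ -80.88657558  143.60281223]] tray front [[-53.77878927  -0.50224016]]
wall rows [(140, np.float64(176.0)), (141, np.float64(172.0)), (142, np.float64(171.0)), (143, np.float64(172.0)), (144, np.float64(170.0)), (145, np.float64(167.0)), (146, np.float64(160.0)), (147, np.float64(152.0)), (148, np.float64(144.0)), (149, np.float64(132.0)), (150, np.float64(114.0)), (151, np.float64(91.0)), (152, np.float64(74.0)), (153, np.float64(70.0)), (154, np.float64(65.0)), (155, np.float64(59.0)), (156, np.float64(70.0)), (157, np.float64(105.0)), (158, np.float64(133.0)), (159, np.float64(139.0)), (160, np.float64(140.0)), (161, np.float64(140.0)), (162, np.float64(134.0)), (163, np.float64(124.0)), (164, np.float64(130.0)), (165, np.float64(139.0)), (166, np.float64(139.0)), (167, np.float64(139.0))]
155.5 [[24.4803579  -0.34412734]] [[22.31257162 -0.09387945]]
158 [[26.93334752 -0.33969133]] [[24.6395353  -0.08967135]]
160 [[28.901512   -0.33615319]] [[26.50658245 -0.08631499]]
```

```bash
cat >> h.py <<'E'
C=np.array([493.0,238.1]); yaw=-0.0614; u=np.array([np.cos(yaw),np.sin(yaw)]); O=[np.pi,0,yaw+np.pi]
at=lambda x,z:[*(C+x*u),z]
def st(t=''):
    s=bot.get_state(); d=s['tcp_pos'][:2]-C
    print(t,round(s['t'],2),'rel',(d@u).round(2),(d@[-u[1],u[0]]).round(2),'z',s['tcp_pos'][2].round(2),'F',np.round(s['contact_force'],2),flush=True); return s
E
python3 - <<'E'
from h import *
bot.move_ptp(at(3,110),O); bot.movel(at(3,74),O); st('above')
print(bot.movel(at(3,50),max_speed=15,threshold=2)); s=st('touch')
np.save('zt.npy',s['tcp_pos'][2])
cv2.imwrite('pics/w2.png',imaging.capture('wrist'))
E
```

```text
above 3.86 rel 4.18 0.3 z 75.08 F [ 0.32 -0.58  0.06]
False
touch 5.61 rel 3.04 0.02 z 50.08 F [ 1.12  0.03 -1.13]
```

View pics/w2.png

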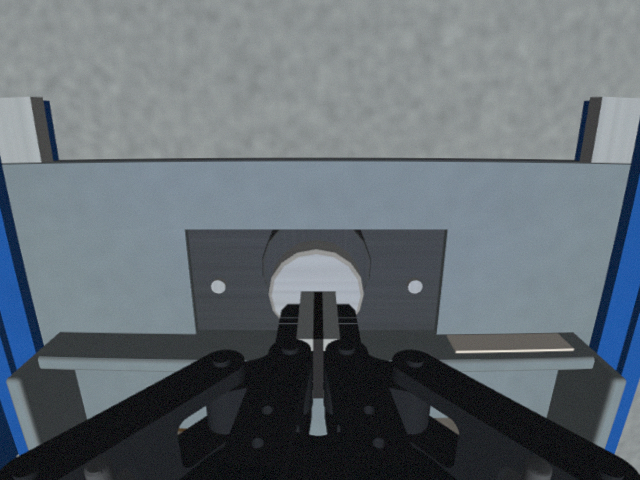

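The view shows the fingertips (tips at about (318,292)) over the cap centred near (316,292), about 94 px wide. No clear contact force has been read, so I need the cap's height.

```bash
python3 - <<'E'
from h import *
m=imaging.camera_model('wrist'); s=st()
im=cv2.imread('pics/w2.png'); g=cv2.cvtColor(im,cv2.COLOR_BGR2GRAY)
t=s['tcp_pos']; print('tcp px',proj(m,t))
for z in(62,58,54,50,46): 
    a=np.linspace(0,2*np.pi,60); c=proj(m,np.c_[C[0]+20*np.cos(a),C[1]+20*np.sin(a),0*a+z]); print(z,'left/right',c[:,0].min(),c[:,0].max(),'top',c[:,1].min(),'bottom',c[:,1].max())
print('cols row285',g[285,255:380:1].tolist()); print('rows col300',g[225:300,312].tolist())
E
```

```text
5.66 rel 3.08 0.03 z 50.09 F [-0.19  0.36 -1.05]
tcp px [[316.76633528 289.51249128]]
62 left/right 268.7482626354944 364.52582057607003 top 249.76723731346704 bottom 336.7417647029891
58 left/right 269.8268336299535 363.468356164672 top 246.52452333476475 bottom 331.88202532044727
54 left/right 270.8589876281594 362.4564447576058 top 243.42905061932893 bottom 327.2233462203486
50 left/right 271.84761808880273 361.48724347778756 top 240.47107965804847 bottom 322.75374555923696
46 left/right 272.7953862761509 360.56160858528364 top 237.64170579866442 bottom 318.4621547187918
cols row285 [71, 70, 67, 70, 70, 70, 74, 75, 73, 70, 70, 72, 69, 70, 84, 127, 144, 143, 157, 171, 176, 175, 178, 174, 175, 176, 174, 175, 175, 175, 175, 177, 172, 175, 175, 176, 175, 173, 174, 174, 173, 175, 174, 174, 173, 177, 173, 176, 174, 175, 175, 173, 175, 176, 173, 173, 174, 176, 174, 175, 175, 174, 177, 174, 174, 178, 176, 176, 173, 175, 174, 177, 175, 171, 174, 176, 174, 175, 176, 177, 176, 175, 172, 173, 177, 176, 173, 172, 177, 175, 176, 175, 172, 174, 173, 176, 173, 178, 173, 174, 176, 176, 171, 162, 151, 149, 151, 98, 71, 71, 61, 67, 70, 71, 73, 75, 71, 69, 72, 71, 74, 69, 75, 69, 71]
rows col300 [134, 137, 134, 137, 100, 76, 71, 70, 72, 74, 73, 72, 77, 70, 78, 72, 75, 77, 74, 71, 71, 76, 69, 70, 101, 132, 145, 147, 148, 153, 165, 170, 176, 176, 177, 179, 178, 176, 173, 178, 173, 173, 171, 176, 172, 169, 171, 170, 171, 172, 170, 177, 170, 176, 177, 178, 172, 174, 173, 176, 176, 175, 176, 174, 179, 173, 112, 71, 69, 73, 74, 72, 69, 72, 72]
```

```bash
python3 - <<'E'
from h import *
m=imaging.camera_model('wrist'); s=bot.get_state(); print(s['opening'],s['gripper_force'],s['effort'])
T=R.from_euler('xyz',s['orientation'])
for p in[(0,0,0),(11,0,0),(11,0,-6),(11,0,-12),(11,0,-19),(-11,0,0),(5,0,0)]: print(p,proj(m,s['tcp_pos']+T.apply(p)).round(1))
# slot front edge / wall / tray front in this picture, rel to cap
for v,z in[(229.5,54),(332,54),(332,74.5),(160,54),(249,62),(249,50),(291,62),(291,50)]: print(v,z,((cast(m,[(316,v)],z)[0,:2]-C)@u).round(1))
print('slot width', [cast(m,[(187,231),(446,231)],z)[:,1] for z in (54,)])
side=imaging.capture('side'); cv2.imwrite('pics/s2.png',cv2.resize(side[160:270,240:400],(800,550),interpolation=cv2.INTER_CUBIC))
st()
E
```

```text
-0.001444315513144167 0.0 [ 7.13673817e-04 -4.73781788e+01  2.10555303e+01  4.12423551e-04
 -1.25923784e-04 -1.69186768e-05]
(0, 0, 0) [[316.8 289.5]]
(11, 0, 0) [[316.8 266.7]]
(11, 0, -6) [[316.7 271.9]]
(11, 0, -12) [[316.7 277.6]]
(11, 0, -19) [[316.7 284.7]]
(-11, 0, 0) [[316.8 311.5]]
(5, 0, 0) [[316.8 279.2]]
229.5 54 -26.1
332 54 22.4
332 74.5 10.1
160 54 -54.8
249 62 -20.3
249 50 -16.1
291 62 -1.8
291 50 3.9
slot width [array([185.40303257, 293.82618328])]
 5.71 rel 3.07 0.01 z 50.08 F [-0.22 -0.76 -0.32]
```

View pics/s2.png

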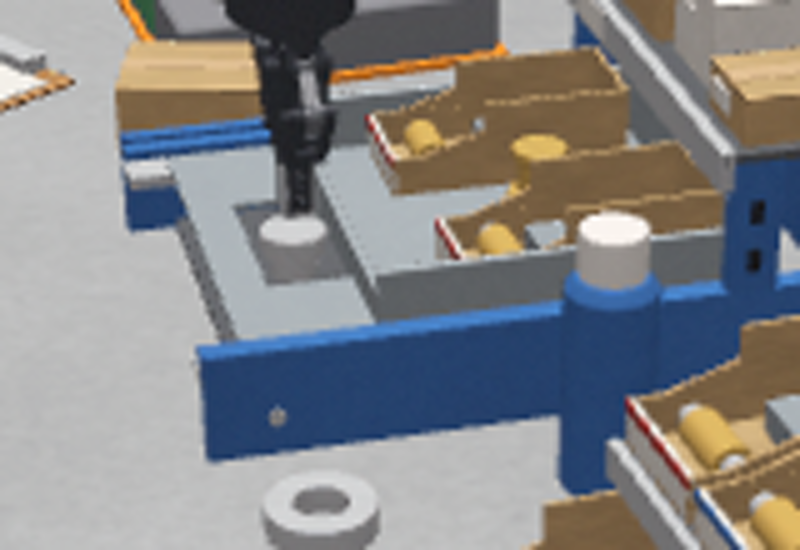

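The crop shows the cap at about crop (293,230), the fingertips ending at about (297,215), just above or on it.

```bash
python3 - <<'E'
from h import *
m=imaging.camera_model('side'); s=bot.get_state()
f=lambda P:((proj(m,P)-[240,160])*5).round(0).tolist()
for z in(46,50,54,58,62,66): print(z,'cap',f([*C,z]),'tip',f([*s['tcp_pos'][:2],z]))
print('runner front top corner should be (200,348):',f([*(C-81*u+[u[1]*150,-u[0]*150]),62]))
E
```

```text
46 cap [[293.0, 247.0]] tip [[298.0, 246.0]]
50 cap [[292.0, 241.0]] tip [[297.0, 240.0]]
54 cap [[292.0, 235.0]] tip [[297.0, 234.0]]
58 cap [[292.0, 229.0]] tip [[297.0, 228.0]]
62 cap [[292.0, 223.0]] tip [[297.0, 222.0]]
66 cap [[292.0, 217.0]] tip [[297.0, 216.0]]
runner front top corner should be (200,348): [[202.0, 361.0]]
```

```bash
python3 - <<'E'
from h import *
a=cv2.imread('pics/side0.png'); b=imaging.capture('side'); cv2.imwrite('pics/s3.png',b)
for im in(a,b):
    g=cv2.cvtColor(im,cv2.COLOR_BGR2GRAY)[192:222,285:312]
    print(g[::1,8:20:3].T.tolist())
r=lambda x:cv2.resize(x[180:240,260:340],(400,300),interpolation=cv2.INTER_CUBIC)
cv2.imwrite('pics/cmp.png',np.hstack([r(a),r(b)]))
E
```

```text
[[179, 178, 179, 179, 179, 179, 179, 179, 105, 93, 105, 106, 203, 208, 208, 192, 123, 114, 114, 113, 109, 108, 112, 111, 115, 163, 178, 178, 178, 178], [179, 179, 179, 179, 179, 178, 180, 162, 100, 95, 105, 205, 209, 209, 209, 209, 179, 122, 117, 118, 116, 115, 116, 114, 109, 177, 178, 179, 179, 179], [160, 160, 179, 180, 179, 179, 180, 145, 85, 106, 136, 207, 210, 210, 209, 209, 196, 127, 117, 115, 114, 117, 116, 115, 146, 176, 179, 177, 178, 179], [178, 126, 96, 94, 94, 107, 101, 94, 87, 104, 106, 187, 208, 209, 209, 200, 159, 117, 114, 112, 112, 111, 111, 106, 158, 176, 178, 178, 178, 178]]
[[180, 179, 180, 180, 181, 180, 180, 180, 107, 93, 107, 108, 204, 209, 209, 194, 124, 115, 116, 114, 110, 110, 113, 113, 116, 164, 180, 180, 179, 179], [55, 112, 116, 115, 115, 115, 115, 115, 113, 113, 114, 168, 209, 210, 210, 210, 181, 123, 119, 118, 117, 116, 117, 116, 111, 178, 180, 180, 181, 180], [35, 37, 55, 49, 42, 42, 37, 56, 42, 34, 74, 140, 209, 212, 211, 211, 198, 129, 118, 116, 114, 118, 117, 116, 148, 179, 180, 179, 180, 181], [52, 75, 75, 75, 75, 76, 76, 75, 76, 75, 112, 166, 208, 210, 211, 201, 161, 118, 115, 113, 113, 112, 110, 108, 160, 178, 180, 180, 180, 180]]
```

View pics/cmp.png

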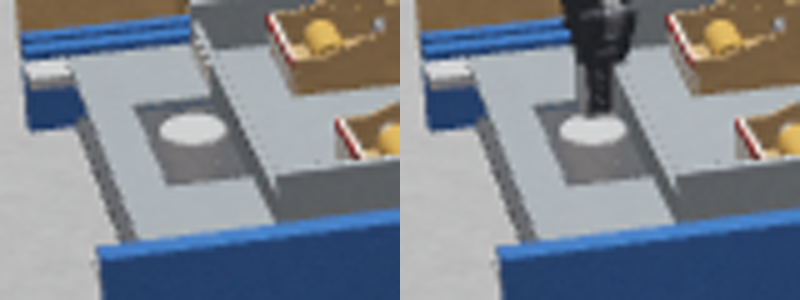

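Cap and slot look identical before and after, so the cap has not been pressed yet: the tip still hangs above it. I'll continue down under force guard.

```bash
python3 - <<'E'
from h import *
for z in (46,42,38):
    r=bot.movel(at(3,z),max_speed=12,threshold=2.5); s=st(str(r))
    if r: break
cv2.imwrite('pics/w4.png',imaging.capture('wrist'));b=imaging.capture('side')
w=cv2.imread('pics/w4.png')[200:360,200:440]
cv2.imwrite('pics/c4.png',np.hstack([cv2.resize(b[180:240,260:340],(400,300),interpolation=2),cv2.resize(w,(400,300))]))
E
```

```text
False 6.24 rel 2.92 -0.03 z 45.89 F [ 0.44 -0.28  0.27]
False 6.72 rel 2.97 0.01 z 41.95 F [ 0.39  0.2  -1.01]
True 6.93 rel 2.91 -0.02 z 41.2 F [ 1.22 -0.57  1.94]
```

View pics/c4.png

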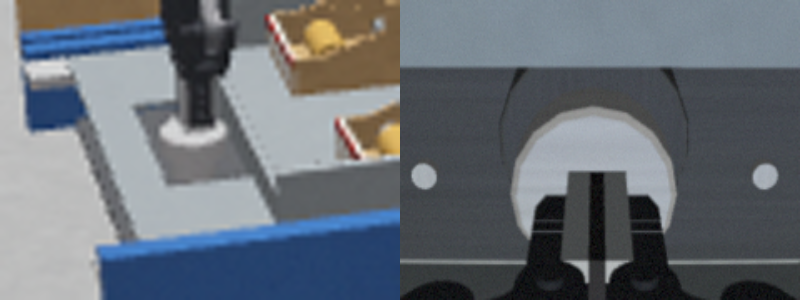

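The tip is now on the cap at about its centre (crop right, tip at (597,170)); contact came at a reported z of about 41.5, so the real fingertip is about 20 mm above the reported TCP. I press 16 mm relative to that contact.

```bash
python3 - <<'E'
from h import *
m1=np.load('m1.npy',allow_pickle=True).item(); print('bin front',[(cast(m1,[(235,214)],z)[0,:2]-C)@u for z in(80,109)])
zc=41.7
bot.movel(at(3,zc-12),max_speed=25); st('12')
bot.movel(at(3,zc-16),max_speed=15); bot.dwell(.1); st('16')
r=bot.movel(at(17,zc-16),max_speed=25,threshold=5); st('wall %s'%r)
cv2.imwrite('pics/w5.png',imaging.capture('wrist')); b=imaging.capture('side')
w=cv2.imread('pics/w5.png')[200:360,200:440]
cv2.imwrite('pics/c5.png',np.hstack([cv2.resize(b[180:240,260:340],(400,300),interpolation=2),cv2.resize(w,(400,300))]))
E
```

```text
bin front [np.float64(77.88683386012858), np.float64(70.45790890641025)]
12 7.63 rel 2.93 -0.03 z 29.63 F [-0.02 -0.46  4.44]
16 8.15 rel 2.97 -0.03 z 25.86 F [ 0.34 -0.45  5.21]
wall True 8.44 rel 3.8 -0.06 z 25.43 F [-0.78  0.    6.93]
```

View pics/c5.png

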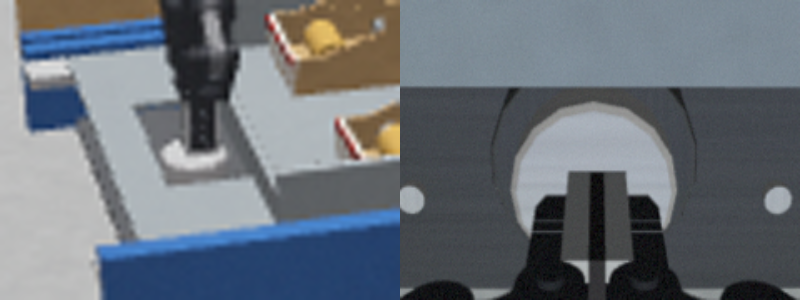

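The cap is now down in the slot under the fingertips (crop left, cap at (195,155)), with 5–7 N, matching the spring. I push forward in guarded steps.

```bash
python3 - <<'E'
from h import *
z=25.7
for x in (10,14,17,20,23,26,28):
    r=bot.movel(at(x,z),max_speed=30,threshold=25); s=st(f'{x} {r}')
    if r: break
cv2.imwrite('pics/w6.png',imaging.capture('wrist')); b=imaging.capture('side')
w=cv2.imread('pics/w6.png')[140:360,155:485]
cv2.imwrite('pics/c6.png',np.hstack([cv2.resize(b[180:240,260:340],(400,300),interpolation=2),cv2.resize(w,(400,300))]))
E
```

```text
10 False 8.89 rel 8.14 -0.21 z 25.26 F [-3.07 -0.31  6.4 ]
14 False 9.18 rel 11.83 -0.27 z 25.14 F [-3.6  -0.26  7.09]
17 False 9.43 rel 11.76 -0.31 z 24.93 F [-11.13   1.12  11.49]
20 False 9.68 rel 12.51 -0.34 z 24.69 F [-15.39   2.04  14.77]
23 False 9.93 rel 14.78 -0.41 z 24.47 F [-17.54   0.52  14.24]
26 False 10.18 rel 17.89 -0.48 z 24.3 F [-15.53   1.63  13.59]
28 False 10.43 rel 19.35 -0.52 z 24.27 F [-16.91   0.49  13.76]
```

View pics/c6.png

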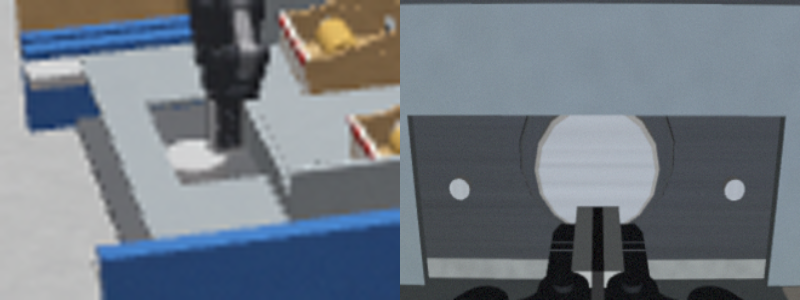

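The strip's rear edge now just overlaps the cap's front (crop right, cap cut at row 115), with the tip still on the cap's rear. Arm lags about 8 mm under the load, so I push further by commanded offset.

```bash
python3 - <<'E'
from h import *
z=26.3
for x in (31,34,36):
    r=bot.movel(at(x,z),max_speed=30,threshold=25); s=st(f'{x} {r}')
    if r: break
cv2.imwrite('pics/w7.png',imaging.capture('wrist'))
xa=(s['tcp_pos'][:2]-C)@u
bot.movel(at(xa-2,z),max_speed=40); st('back')
bot.movel(at(xa-2,36),max_speed=60); st('up')
cv2.imwrite('pics/w8.png',imaging.capture('wrist'))
w=[cv2.resize(cv2.imread(f'pics/{n}.png')[120:360,140:500],(400,300)) for n in('w7','w8')]
cv2.imwrite('pics/c7.png',np.hstack(w))
E
```

```text
31 False 10.78 rel 24.72 -0.63 z 24.54 F [-9.86  0.36  6.14]
34 False 11.03 rel 26.84 -0.65 z 24.53 F [-12.85   0.89   7.93]
36 False 11.28 rel 31.04 -0.61 z 24.62 F [-7.07  1.38  1.59]
back 11.65 rel 30.39 -0.24 z 26.03 F [ 4.93 -0.84 -3.63]
up 11.96 rel 28.47 0.03 z 36.04 F [ 0.81 -0.45  0.03]
```

View pics/c7.png

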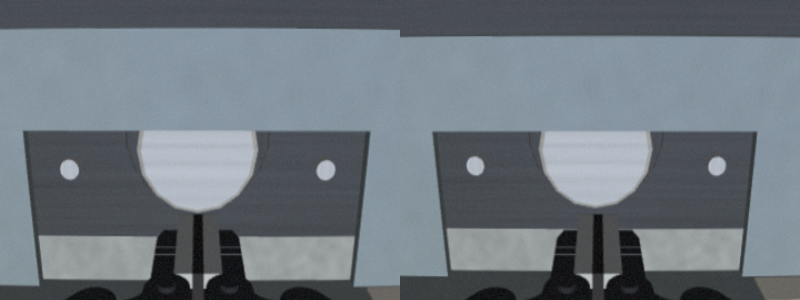

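The strip now covers about the front third of the cap and keeps it down; the fingers are clear and raised. Push home.

```bash
python3 - <<'E'
from h import *
for x,v in ((50,30),(70,35),(85,35),(92,20),(96,15),(100,15),(104,15),(108,15)):
    r=bot.movel(at(x,36),max_speed=v,threshold=22); s=st(f'{x} {r}')
    if r: break
cv2.imwrite('pics/w9.png',imaging.capture('wrist')); m=imaging.camera_model('wrist'); np.save('m9.npy',m,allow_pickle=True)
E
```

```text
50 False 12.86 rel 46.38 -0.39 z 34.76 F [-7.18  0.1   1.27]
70 False 13.58 rel 66.65 -0.31 z 34.82 F [-6.12  0.45  1.72]
85 False 14.16 rel 81.88 -0.27 z 34.86 F [-6.44  0.16  1.44]
92 False 14.66 rel 88.73 -0.34 z 34.53 F [-5.41  0.33 -0.47]
96 False 15.07 rel 92.36 -0.32 z 34.5 F [-6.1   0.5   0.34]
100 False 15.49 rel 95.37 -0.32 z 34.52 F [-9.54  0.91  3.  ]
104 False 15.91 rel 95.23 -0.37 z 34.52 F [-19.55   1.    11.48]
108 False 16.32 rel 95.1 -0.39 z 34.54 F [-29.14   0.96  20.32]
```

View pics/w9.png

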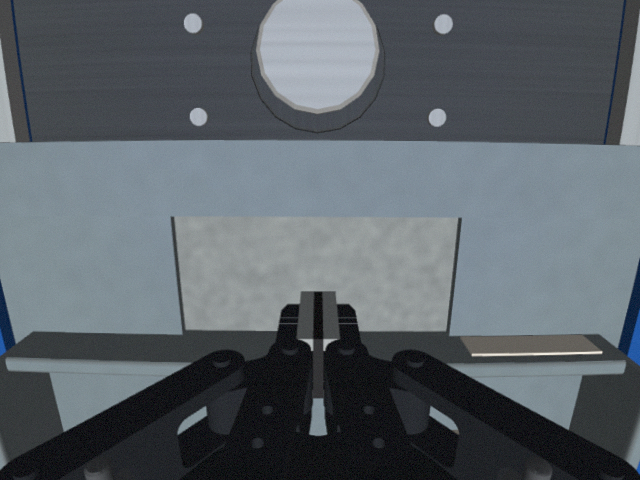

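The tray is hard against the stop (x stuck at 95.2 while the force rose), and the plunger cap at (318,50) is up and free in front of the strip. Withdraw and check.

```bash
python3 - <<'E'
from h import *
bot.movel(at(90,36),max_speed=40); st('back')
bot.movel(at(80,37),max_speed=60); bot.movel(at(75,180),max_speed=150); bot.move_ptp(at(-10,300),O); s=st('clear')
w=imaging.capture('wrist'); b=imaging.capture('side')
cv2.imwrite('pics/end.png',np.hstack([cv2.resize(w,(400,300)),cv2.resize(b[150:270,250:410],(400,300))]))
E
```

```text
back 16.98 rel 90.82 0.04 z 36.19 F [ 0.05 -0.64  0.12]
clear 19.03 rel -9.78 -0.06 z 298.82 F [ 0.78  0.51 -0.73]
```

View pics/end.png

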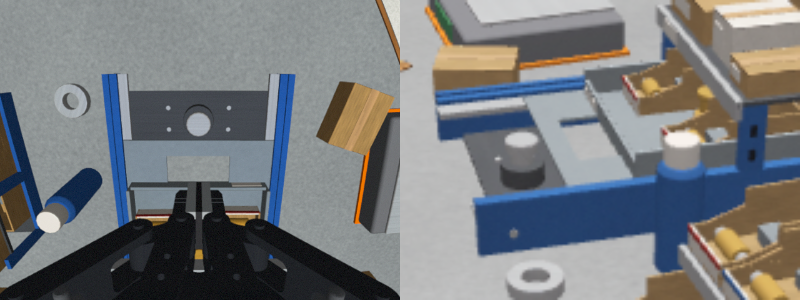

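The tray is home with the plunger up in front of it, the bins stand on the tray, and the hand is clear. Nothing else was moved.

```bash
python3 -c "
from bench import bot
print(bot.sign_off())"
```

```text
the job is handed in; nothing more can be done
None
```

The tray is home against the rear stop with the plunger up in front of it, the bins still stand on the tray, and the job was handed in at about 19 s; the gripper hid the fitting in my last wrist view, so I did not see clearly that it is still upright.

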